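# Turn an inlay panel pearl side up over a board's edge

### The job

The small black lacquer panel lies on the bench with its pearl inlay face down and its wooden back up. Do not grip it or lift it off: push it with the fingertips across the bench against the front edge of the low green-topped board, go on until it tips up on edge there, and tip it over onto the board. Then push it on until it lies flat and wholly on the board, pearl side up, not overhanging any side. Leave the jar, the shell disc and the brooch where they are.

Things in the scene. Friction and masses are not known exactly. Their poses are not given: they have to be found in the camera images.
- panel: Rigid flat panel, 72 (own x) x 100 (own y) x 8 mm (own z), about 70 g, square sides; one face black lacquer with pearl inlay, the other bare reddish-brown wood with two pale strips. Origin: centre of the pearl face; z points through the panel to the wooden back (up at the start, down once turned over). Starts flat on the bench before the board, its +x side (100 mm long) facing the board, up to 20 degrees out of square, its -x side facing the robot.
- corner_a (a point): Corner of the panel at its own +x, +y, at half its thickness
- corner_b (a point): Corner of the panel at its own +x, -y, at half its thickness
- corner_c (a point): Corner of the panel at its own -x, -y, at half its thickness
- corner_d (a point): Corner of the panel at its own -x, +y, at half its thickness
- board: Low board, green top, dark wooden sides, fixed to the bench, 120 (own x) x 260 (own y) x 14 mm high. Origin: centre of its underside, at bench height. x points away from the robot within 20 degrees; the front edge is the face at own x = -60 mm. A panel pressed against it tips up when the fingers, pressing its near side towards the board, rise: friction drags that side up with them.
- glue_jar: Jar with a green lid, 48 mm wide, 75 mm high, standing on the bench to the left of the board (own +y). Origin at the centre of its underside. To be left alone.
- shell_blank: Cream shell disc, 56 mm wide, 14 mm thick, lying on the bench to the right and in front of the board. Origin at the centre of its underside. To be left alone.
- brooch: Small dark domed brooch, 36 mm wide, 14 mm high, lying on the bench to the right of the board (own -y). Origin at the centre of its underside. To be left alone.
Things that resemble listed ones, but are neither listed nor needed, are in the scene too. Of the things like the panel, leave any that is pink or turquoise; of the rest the smaller one is meant.

How it is judged:
By the outcome, as a careful person would: the job done as asked, in the order asked, and still so for the second after the job is handed in, with the robot touching nothing.
It also fails if it takes over 58 s, if anything falls off the work surface, if the arm or the gripper's body presses on something with over 40 N, if the wrist force passes 120 N, or if a joint passes its speed limit or range.

### The arm

A 6-joint arm with a two-finger parallel gripper is mounted at the origin on the work surface. World frame = base frame: x ahead of the robot, y to its left, z up, the work surface at z = 0. Lengths are in m, angles in degrees, forces in N, time in s.
With the tool pointing down it reaches from about 0.3 to 0.75 m from the base axis. Payload 8.5 kg.
Tool frame: the origin (TCP) lies at the very end of the fingers, on their centre line; the grasp point (between the pads) lies 19 mm behind it; z points along the fingers, y is the line along which they close (so a half turn about z gives the same grasp; the last joint's range is limited). The gripper opens to 85 mm and grips with 20 to 120 N. Pads are 22 mm wide; open, the fingers measure 114 mm over their backs; the gripper's body (76 mm by 85 mm) begins 54 mm behind the grasp point. The pads swing forward as they close: fully open they stand 13 mm farther back than shut.
Start: joints at [53.669, 21.807, 74.336, -0, 83.858, -12.336], TCP at [0.224, 0.502, 0.231] pointing down, gripper open.
Joint ranges: [-178.18, 178.18], [-50.72, 133.34], [12.68, 142.11], [-81.47, 261.47], [9.98, 163.14], [-165.26, 165.26]. Speed limits (degrees/s): [136.94, 136.94, 180, 180, 180, 180].

### API

Orientations are given as a 3x3 rotation matrix whose columns are the frame's x, y, z axes.
In Python, from rig import * gives the robot as it stands. The module is installed in compiled form; this text tells all that it offers.
- The arm moves only by the shell command python3 -m pendant 'ROWS' [OPENING] [FORCE]. ROWS is JSON, a list of rows, each a list of 2 entries, a list of its own where there are three numbers: the shift along the tool's x, y, z as a fraction of full scale, then the turn, a rotation vector about the tool's x, y, z as a fraction of full scale. A call has 1 to 8 rows; each row shifts and turns the commanded pose from where the row before left it, along the tool's axes as they then stand; what a row does not reach is not made up. Full scale, the value 1, is 40 mm for a shift and 5 degrees for a turn. A row lasts 1/8 s, in which the tool goes at most 62.5 mm and 10.7 degrees, less where a joint would pass 70% of its speed; a pose out of reach is approached as far as the arm can. A call with a number of a shift or a turn outside -1 to 1 is refused whole. A call with a gripper value outside its range is refused whole. OPENING is the opening, from 0 (shut) to 1 (fully open), set as the call begins (- or left out, the last holds). The fingers move at their own pace and stop on an object; FORCE is the grip in N (left out, the last holds). Time passes only in rows, so rows that do not move let the fingers close. It gives the time, the measured TCP pose, the force, the opening and the grip force at its end, in the units of the state.
- observe(): the state, without advancing time (a new reading comes with each control period).
- get_image(name): name is "scene" or "top"; returns a dict with "img" (384x512x3 uint8, blue, green, red), "range_z" (384x512 float32, m along the optical axis (not along the pixel's ray), 0 where there is no reading), "camera_matrix" (3x3 intrinsics, pixels), "dist_coeffs" ([k1, k2, p1, p2, k3] as OpenCV has them; the pictures are not rectified), "eye" and "rotation" of the camera in the world. Camera axes: x right, y down, z forward; pixel columns grow to the right and rows downward; lengths in m; the calibration is good to about 2 mm. A picture is of the moment at which its call begins.
- close_job(): hands the job in; it is judged then, once.
Trained networks look in the newest picture that a camera, given by its name, has taken for a name from the list of things; names that differ only in an ending like _2 or _b are one class to them, and where a whole thing is asked for, a point or a joint stands for the part that bears it (a point fixed in the world has none). Each returns a list of dicts, best first, with "conf" (0 to 1); they miss things now and then, are a little off and sometimes report something else, mostly with a low value. They report only what shows in the picture. A call takes as long as a camera call. They do not tell look-alikes from the thing itself.
- regions_of(camera, query): "mask" (384x512 bool, what is visible of it).
- landmark_of(camera, query): "point" ([x, y, z] in m, in world coordinates, good to about 4 mm: a listed point, or the origin of a listed thing).
The state is a dict: "time_s": time; "q": joint angles; "qvel": joint speeds; "joint_efforts": joint torques, N m; "position": TCP position; "tool_rot": TCP orientation; "ft_force": force on the tool from outside, world axes, zero at the start; "wrist_torque": the same for the moment, N m; "grip_width": finger opening in m; "gripper_force": force on a finger pad.
Only numpy, scipy, OpenCV 4.12 (cv2) and the standard library are available. Lean on these libraries where they do the work, as an engineer would, in place of code of your own. Each camera call takes 0.05 s, during which the arm holds its last target. There are 200 camera calls.

## Working session

There is one attempt and no reset: what is moved stays moved. The work goes in short steps, Python scripts to look and compute and a shell command to move; the robot and the scene stay as the last step left them, time stands still between calls to the robot, and variables do not carry over. Pictures are saved under pics/ and viewed, at most 10 in all, crops included, and the job is handed in when it is done.

```bash
mkdir -p pics
cat > h.py <<'E'
from rig import *
import numpy as np, cv2
def world(d,uv):
    uv=np.array(uv,float).reshape(-1,2)
    n=cv2.undistortPoints(uv[:,None],d["camera_matrix"],np.array(d["dist_coeffs"]))[:,0]
    z=np.array([d["range_z"][int(v),int(u)] for u,v in uv])
    p=np.c_[n,np.ones(len(n))]*z[:,None]
    return p@np.array(d["rotation"]).T+np.array(d["eye"])
E
python3 - <<'E'
from h import *
for c in("top","scene"):
    d=get_image(c); cv2.imwrite(f"pics/{c}0.png",d["img"]); print(c,d["eye"])
    for q in("panel","corner_a","corner_b","corner_c","corner_d","board","glue_jar","shell_blank","brooch"):
        print(q,[(np.round(x["point"],3).tolist(),round(x["conf"],2)) for x in landmark_of(c,q)])
    for x in regions_of(c,"panel"):
        m=x["mask"]; r=cv2.minAreaRect(np.argwhere(m)[:,::-1].astype(np.float32)); b=cv2.boxPoints(r)
        print(round(x["conf"],2),m.sum(),np.round(r[0]),np.round(world(d,[r[0]]),3),d["img"][m].mean(0).round())
o=observe();print(o["time_s"],np.round(o["tool_rot"],3))
E
```

```text
top [0.44526437 0.01199346 1.03360132]
panel [([0.525, 0.012, 0.004], 0.77), ([0.402, -0.153, 0.001], 0.76), ([0.52, -0.291, -0.004], 0.66), ([0.335, 0.075, -0.0], 0.62)]
corner_a [([0.262, 0.117, 0.004], 0.98), ([0.459, -0.16, 0.001], 0.96), ([0.594, -0.248, 0.008], 0.96), ([0.341, -0.144, 0.006], 0.84), ([0.27, 0.019, 0.003], 0.83), ([0.462, -0.248, 0.005], 0.81), ([0.402, 0.122, 0.005], 0.8), ([0.37, -0.208, 0.002], 0.78), ([0.43, -0.095, 0.002], 0.74), ([0.402, 0.023, 0.007], 0.65), ([0.527, 0.076, 0.006], 0.62), ([0.524, -0.052, -0.0], 0.61), ([0.588, -0.01, 0.002], 0.59), ([0.457, -0.332, 0.006], 0.58), ([0.586, -0.342, 0.005], 0.57)]
corner_b [([0.262, 0.117, 0.004], 0.98), ([0.459, -0.16, 0.001], 0.96), ([0.594, -0.248, 0.008], 0.96), ([0.341, -0.144, 0.006], 0.84), ([0.27, 0.019, 0.003], 0.83), ([0.462, -0.248, 0.005], 0.81), ([0.402, 0.122, 0.005], 0.8), ([0.37, -0.208, 0.002], 0.78), ([0.43, -0.095, 0.002], 0.74), ([0.402, 0.023, 0.007], 0.65), ([0.527, 0.076, 0.006], 0.62), ([0.524, -0.052, -0.0], 0.61), ([0.588, -0.01, 0.002], 0.59), ([0.457, -0.332, 0.006], 0.58), ([0.5
[... 3362 characters left out ...]
([0.399, 0.123, 0.003], 0.71), ([0.461, -0.157, 0.002], 0.65), ([0.455, -0.339, 0.007], 0.6), ([0.266, 0.112, 0.006], 0.59), ([0.342, -0.148, 0.003], 0.57), ([0.267, 0.017, 0.002], 0.56)]
board [([0.669, 0.064, 0.003], 0.97)]
glue_jar [([0.588, 0.239, -0.0], 0.87)]
shell_blank [([0.606, -0.151, 0.001], 0.79), ([0.533, 0.016, -0.002], 0.32)]
brooch [([0.748, -0.129, 0.0], 0.6)]
0.82 3372 [122. 288.] [[ 0.526 -0.291  0.01 ]] [106. 106.  54.]
0.73 1160 [240. 204.] [[0.53  0.009 0.009]] [50. 69. 95.]
0.66 1349 [143. 215.] [[ 0.405 -0.152  0.006]] [107.  92. 145.]
0.56 1610 [201. 152.] [[0.34  0.069 0.009]] [48. 67. 92.]
1.1 [[-0.914  0.407 -0.   ]
 [ 0.407  0.914 -0.   ]
 [ 0.    -0.    -1.   ]]
```

View pics/top0.png

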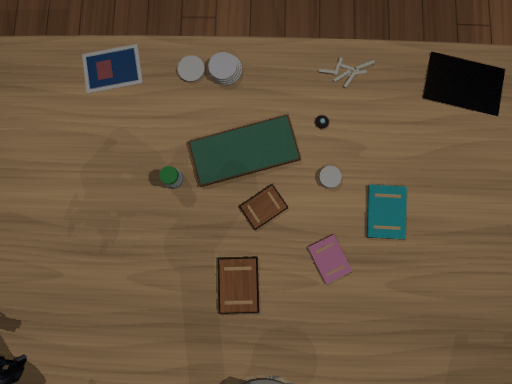

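View pics/scene0.png

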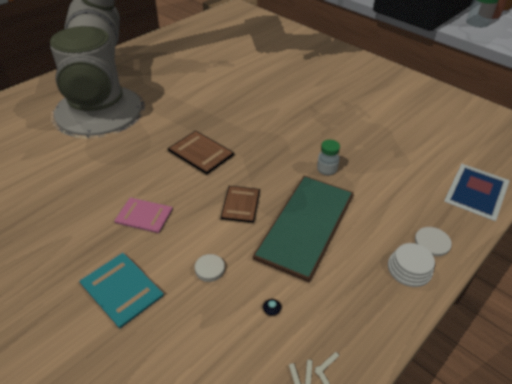

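Look-alikes: small brown (263,206), large brown (238,285), pink (330,259), turquoise (387,211). By the description it is the small brown one at (263,206). I'll check that in a crop and measure the angles.

```bash
cat >> h.py <<'E'
def topz(d,uv,z):
    uv=np.array(uv,float).reshape(-1,1,2)
    n=cv2.undistortPoints(uv,d["camera_matrix"],np.array(d["dist_coeffs"]))[:,0]
    r=np.c_[n,np.ones(len(n))]@np.array(d["rotation"]).T; e=np.array(d["eye"])
    return e+r*((z-e[2])/r[:,2])[:,None]
def rect(d,m,z):
    p=topz(d,np.argwhere(m)[:,::-1],z)[:,:2].astype(np.float32)
    r=cv2.minAreaRect(p*1000); a=r[2]%90
    return np.round(r[0],1),np.round(r[1],1),round(a,1)
E
python3 - <<'E'
from h import *
d=get_image("top")
cv2.imwrite("pics/crop1.png",cv2.resize(d["img"][90:260,160:350],None,fx=3,fy=3,interpolation=cv2.INTER_CUBIC))
for q,z in(("board",.014),("panel",.008)):
    for x in regions_of("top",q): print(q,round(x["conf"],2),rect(d,x["mask"],z))
E
```

```text
board 0.75 (array([666.3,  67.2]), array([129.6, 266.2]), 17.1)
panel 0.88 (array([526.8,  14.7]), array([70.8, 99. ]), 36.4)
panel 0.84 (array([ 402., -151.]), array([99.3, 73.2]), 27.7)
panel 0.74 (array([ 521.7, -289.7]), array([ 99.7, 135.6]), 88.0)
panel 0.56 (array([333.6,  72. ]), array([134.8,  96.9]), 1.9)
```

View pics/crop1.png

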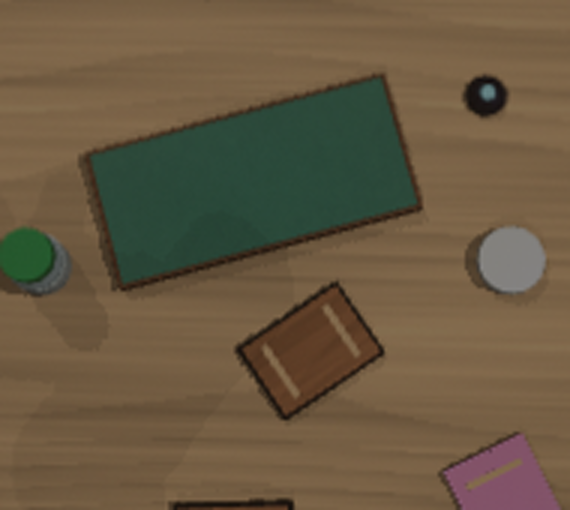

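The crop shows the brown 72×100 panel with its two pale strips (about (310,350) in the crop), just in front of the green board, whose front edge runs from (121,290) to (421,209). The choice stands.

```bash
python3 -m pendant '[[[-0.46,-0.88,0],[0,0,-1]],[[-0.46,-0.88,0],[0,0,-1]],[[-0.46,-0.88,0],[0,0,-1]],[[-0.46,-0.88,0],[0,0,-1]],[[-0.46,-0.88,0],[0,0,-1]],[[-0.46,-0.88,0],[0,0,-1]],[[-0.46,-0.88,0],[0,0,-1]],[[-0.46,-0.88,0],[0,0,-1]]]' 0.6
cat >> h.py <<'E'
def go(x,y,z):
    o=observe(); R=np.array(o["tool_rot"]); e=R.T@(np.array([x,y,z])-np.array(o["position"]))
    print("t",o["time_s"],"pos",np.round(o["position"],4),"yaw",round(np.degrees(np.arctan2(R[1,0],R[0,0])),2),"F",np.round(o["ft_force"],1),"grip",o["grip_width"],"rows",np.round(e/.04,2))
E
python3 - <<'E'
from h import *
go(.451,-.014,.08)
d=get_image("top")
print(topz(d,[[200.3,186.7],[300.3,159.7]],.014))
E
```

```text
time_s: 2.25
position: [0.3363, 0.2107, 0.2316]
tool_rot: [[-0.96, -0.278, 0.001], [-0.278, 0.96, 0.0], [-0.001, -0.0, -1.0]]
ft_force: [1.3, 0.7, 0.4]
grip_width: 0.0516
gripper_force: 0.0
t 2.25 pos [0.3363 0.2107 0.2316] yaw -163.83 F [1.3 0.7 0.4] grip 0.05155724457932584 rows [-1.19 -6.19  3.79]
[[ 0.57063138  0.17210972  0.014     ]
 [ 0.64415022 -0.0737818   0.014     ]]
```

```bash
python3 -m pendant '[[[-0.17,-0.9,0.4],[0,0,-0.1]],[[-0.17,-0.9,0.5],[0,0,0]],[[-0.17,-0.9,0.5],[0,0,0]],[[-0.17,-0.9,0.5],[0,0,0]],[[-0.17,-0.9,0.5],[0,0,0]],[[-0.17,-0.9,0.5],[0,0,0]],[[-0.17,-0.78,0.5],[0,0,0]],[[0,0,0],[0,0,0]]]'
python3 - <<'E'
from h import *
go(.451,-.014,.012)
d=get_image("top");cv2.imwrite("pics/crop2.png",cv2.resize(d["img"][130:330,160:380],None,fx=3,fy=3,interpolation=cv2.INTER_CUBIC))
E
```

```text
time_s: 3.3
position: [0.4517, -0.0131, 0.0942]
tool_rot: [[-0.96, -0.282, -0.002], [-0.282, 0.96, 0.0], [0.002, 0.001, -1.0]]
ft_force: [0.4, 0.1, -0.3]
grip_width: 0.0513
gripper_force: 0.0
t 3.3 pos [ 0.4517 -0.0131  0.0942] yaw -163.65 F [ 0.4  0.1 -0.3] grip 0.051295586402599805 rows [ 0.02 -0.02  2.06]
```

View pics/crop2.png

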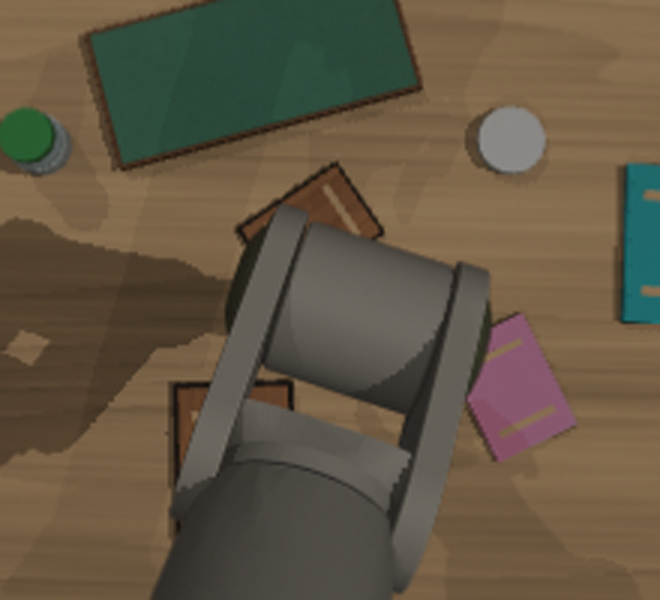

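The picture shows the arm hovering behind the panel (its far edge still at (290,180)); nothing has been disturbed. Descending, then feeling for the bench.

```bash
python3 -m pendant '[[[0,0,0.6],[0,0,0]],[[0,0,0.6],[0,0,0]],[[0,0,0.6],[0,0,0]],[[0,0,0.3],[0,0,0]],[[0,0,0],[0,0,0]]]'
python3 -m pendant '[[[0,0,0.07],[0,0,0]],[[0,0,0],[0,0,0]]]'
```

```text
time_s: 3.98
position: [0.4512, -0.0113, 0.0114]
tool_rot: [[-0.959, -0.285, -0.001], [-0.285, 0.959, 0.0], [0.001, 0.0, -1.0]]
ft_force: [0.2, 0.3, -0.8]
grip_width: 0.0511
gripper_force: 0.0
time_s: 4.22
position: [0.4516, -0.0117, 0.009]
tool_rot: [[-0.959, -0.284, 0.001], [-0.284, 0.959, -0.0], [-0.001, -0.001, -1.0]]
ft_force: [0.0, 0.6, -0.1]
grip_width: 0.0508
gripper_force: 0.0
```

```bash
for i in 1; do python3 -m pendant '[[[0,0,0.07],[0,0,0]],[[0,0,0],[0,0,0]]]'; done | grep -E 'pos|ft'
python3 -m pendant '[[[0,0,0.06],[0,0,0]],[[0,0,0],[0,0,0]]]'| grep -E 'pos|ft'
python3 -m pendant '[[[0,0,0.05],[0,0,0]],[[0,0,0],[0,0,0]]]'| grep -E 'pos|ft'
```

```text
position: [0.4513, -0.0118, 0.0057]
ft_force: [0.3, -0.6, -0.2]
position: [0.4513, -0.0118, 0.0032]
ft_force: [0.5, -0.0, -0.1]
position: [0.4513, -0.0117, 0.0012]
ft_force: [0.9, -0.1, 0.5]
```

```bash
python3 -m pendant '[[[0,0,0.05],[0,0,0]],[[0,0,0],[0,0,0]]]'| grep -E 'pos|ft'
python3 -m pendant '[[[0,0,0.05],[0,0,0]],[[0,0,0],[0,0,0]]]'| grep -E 'pos|ft'
```

```text
position: [0.4513, -0.0117, -0.0008]
ft_force: [-0.0, -0.2, -0.5]
position: [0.4513, -0.0117, -0.0028]
ft_force: [-0.6, 0.3, -0.6]
```

```bash
python3 -m pendant '[[[0,0,0.05],[0,0,0]],[[0,0,0],[0,0,0]]]'| grep -E 'pos|ft'
python3 -m pendant '[[[0,0,0.03],[0,0,0]],[[0,0,0],[0,0,0]]]'| grep -E 'pos|ft|time'
```

```text
position: [0.4514, -0.0118, -0.0033]
ft_force: [-5.0, 0.7, 22.3]
time_s: 5.98
position: [0.4515, -0.0118, -0.0034]
ft_force: [-9.3, 1.0, 41.3]
```

```bash
python3 -m pendant '[[[0,0,-0.1],[0,0,0]],[[-0.25,0,0],[0,0,0]],[[-0.25,0,0],[0,0,0]],[[-0.25,0,0],[0,0,0]],[[-0.25,0,0],[0,0,0]],[[-0.25,0,0],[0,0,0]],[[-0.25,0,0],[0,0,0]],[[0,0,0],[0,0,0]]]'
python3 - <<'E'
from h import *
d=get_image("scene");cv2.imwrite("pics/s3.png",cv2.resize(d["img"][110:290,170:390],None,fx=3,fy=3,interpolation=cv2.INTER_CUBIC))
E
```

```text
time_s: 6.98
position: [0.5096, 0.0054, -0.0019]
tool_rot: [[-0.959, -0.284, 0.001], [-0.284, 0.959, -0.0], [-0.001, -0.0, -1.0]]
ft_force: [0.8, -0.3, -0.1]
grip_width: 0.0511
gripper_force: 0.0
```

View pics/s3.png

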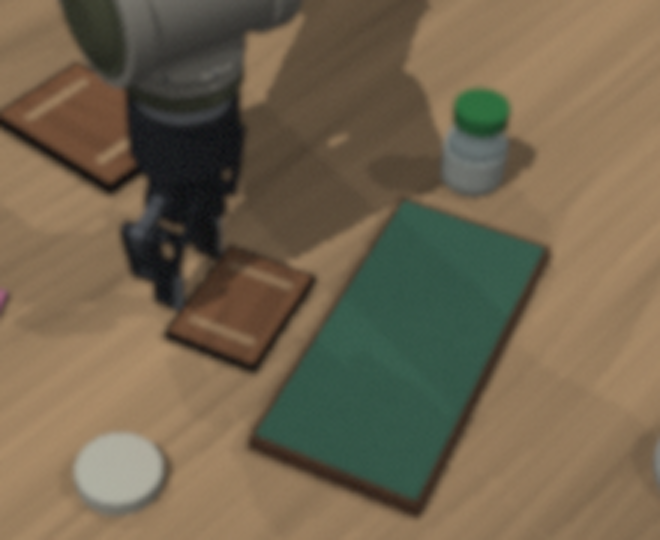

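The fingers at (175,295) and (210,245) have squared the panel, and about 25 mm is left to the board's front edge. I'll close the gap gently.

```bash
python3 -m pendant '[[[-0.2,0,0],[0,0,0]],[[-0.2,0,0],[0,0,0]],[[-0.1,0,0],[0,0,0]],[[0,0,0],[0,0,0]]]'|grep -E 'pos|ft'
python3 -m pendant '[[[-0.1,0,0],[0,0,0]],[[0,0,0],[0,0,0]]]'|grep -E 'pos|ft'
python3 -m pendant '[[[-0.05,0,0],[0,0,0]],[[0,0,0],[0,0,0]]]'|grep -E 'pos|ft'
python3 -m pendant '[[[-0.05,0,0],[0,0,0]],[[0,0,0],[0,0,0]]]'|grep -E 'time|pos|ft'
```

```text
position: [0.5284, 0.0111, -0.0019]
ft_force: [0.3, -1.0, 0.3]
position: [0.5321, 0.0121, -0.0018]
ft_force: [1.4, -0.9, -0.4]
position: [0.5329, 0.0125, -0.002]
ft_force: [-4.7, -3.1, 2.9]
time_s: 8.28
position: [0.533, 0.0126, -0.002]
ft_force: [-12.8, -7.0, 8.4]
```

```bash
python3 -m pendant '[[[0,0,-0.12],[0,0,0]],[[0,0,-0.12],[0,0,0]],[[-0.01,0,-0.12],[0,0,0]],[[-0.01,0,-0.12],[0,0,0]],[[0,0,0],[0,0,0]]]'|grep -E 'time|pos|ft'
python3 - <<'E'
from h import *
d=get_image("scene");cv2.imwrite("pics/s4.png",cv2.resize(d["img"][110:290,170:390],None,fx=3,fy=3,interpolation=cv2.INTER_CUBIC))
E
```

```text
time_s: 8.9
position: [0.5348, 0.0132, 0.0172]
ft_force: [-6.7, -4.8, 0.3]
```

View pics/s4.png

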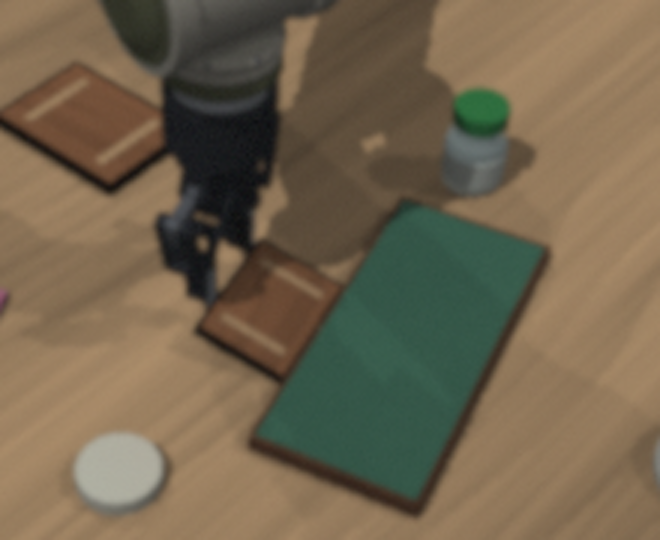

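I can't tell from the picture whether the near side (200,330) has risen, so I'll use the depth.

```bash
cat >> h.py <<'E'
def tilt(cam="scene",c=(240,215),n=1.6):
    d=get_image(cam); best=None
    t=np.radians(16.5); ax=np.array([np.cos(t),np.sin(t)]); ay=np.array([-np.sin(t),np.cos(t)])
    for x in regions_of(cam,"panel"):
        m=cv2.erode(x["mask"].astype(np.uint8),np.ones((3,3)))>0
        p=world(d,np.argwhere(m)[:,::-1]) if m.sum()>20 else np.zeros((1,3))
        a=p[:,:2]@ax-.598; b=p[:,:2]@ay+.121
        if -.12<np.median(a)<.12 and abs(np.median(b))<.12:
            A=np.c_[a,b,np.ones(len(a))]; k=np.linalg.lstsq(A,p[:,2],rcond=None)[0]
            print(cam,"conf",round(x["conf"],2),"n",len(a),"a",np.round(np.percentile(a,[1,50,99]),3),"b",np.round(np.percentile(b,[1,99]),3),"z",np.round(np.percentile(p[:,2],[1,50,99]),3),"slope_a",round(np.degrees(np.arctan(k[0])),1),"bgr",d["img"][m].mean(0).round())
E
python3 -c "
from h import *
tilt();o=observe();print(o['time_s'])"
```

```text
scene conf 0.64 n 1168 a [-0.065 -0.034 -0.003] b [-0.078  0.018] z [0.007 0.017 0.027] slope_a 19.0 bgr [50. 70. 97.]
scene conf 0.29 n 5370 a [0.005 0.064 0.119] b [-0.135  0.115] z [0.007 0.013 0.017] slope_a 17.1 bgr [69. 84. 54.]
9.05
```

```bash
sed -i 's/k=np.linalg.lstsq(A,p\[:,2\],rcond=None)\[0\]/k=np.polyfit(a,p[:,2],1); print([round(float(np.median(p[(a>=q)\&(a<q+.01),2])),3) for q in np.arange(-.1,.11,.01) if ((a>=q)\&(a<q+.01)).sum()>5])/' h.py
python3 -c "
from h import *
tilt()"
```

```text
[0.024, 0.022, 0.02, 0.017, 0.014, 0.011, 0.009]
scene conf 0.93 n 1059 a [-0.064 -0.034 -0.005] b [-0.077  0.016] z [0.008 0.017 0.026] slope_a 43.4 bgr [52. 71. 99.]
```

The near side is about 15° up, so the friction holds. I'll follow the arc in stages.

```bash
python3 -m pendant '[[[-0.02,0,-0.12],[0,0,0]],[[-0.03,0,-0.11],[0,0,0]],[[-0.04,0,-0.11],[0,0,0]],[[-0.05,0,-0.1],[0,0,0]],[[0,0,0],[0,0,0]]]'|grep -E 'time|pos|ft'
python3 -c "
from h import *
tilt()"
```

```text
time_s: 9.78
position: [0.5416, 0.0151, 0.0351]
ft_force: [-3.0, -1.5, 1.5]
[0.038, 0.032, 0.026, 0.021, 0.015, 0.01]
scene conf 0.62 n 1109 a [-0.059 -0.032 -0.004] b [-0.077  0.017] z [0.009 0.025 0.042] slope_a 53.8 bgr [49. 68. 94.]
```

```bash
python3 -m pendant '[[[-0.07,0,-0.09],[0,0,0]],[[-0.08,0,-0.1],[0,0,0]],[[-0.08,0,-0.09],[0,0,0]],[[-0.08,0,-0.09],[0,0,0]],[[0,0,0],[0,0,0]]]'|grep -E 'time|pos|ft'
python3 -c "
from h import *
tilt()"
```

```text
time_s: 10.5
position: [0.5534, 0.0186, 0.0501]
ft_force: [-7.3, -2.0, 6.1]
[0.054, 0.052, 0.042, 0.032, 0.021, 0.013]
scene conf 0.67 n 1084 a [-0.05  -0.027 -0.004] b [-0.078  0.018] z [0.009 0.034 0.056] slope_a 56.0 bgr [43. 59. 82.]
```

```bash
python3 -m pendant '[[[-0.08,0,-0.09],[0,0,0]],[[-0.08,0,-0.08],[0,0,0]],[[-0.09,0,-0.07],[0,0,0]],[[-0.09,0,-0.06],[0,0,0]],[[0,0,0],[0,0,0]]]'|grep -E 'time|pos|ft'
python3 -c "
from h import *
tilt()"
```

```text
time_s: 11.22
position: [0.5673, 0.0226, 0.0618]
ft_force: [-0.6, -0.7, -0.4]
[0.007, 0.007, 0.007, 0.008, 0.007, 0.007, 0.007, 0.007]
scene conf 0.9 n 1041 a [-0.075 -0.04  -0.01 ] b [-0.077  0.018] z [0.004 0.007 0.011] slope_a 0.2 bgr [ 53.  73. 102.]
```

It slipped out between 45° and 60°: the radial preload ran out, though the force direction showed that friction was ample. The panel lies flat again, wood up. I'll retry, centred on the panel and with more preload towards the pivot.

```bash
python3 -m pendant '[[[0.5,0,-0.1],[0,0,0]],[[0.6,-0.15,0],[0,0,0]],[[0.2,-0.15,0.5],[0,0,0]],[[0,0,0.5],[0,0,0]],[[0,0,0.5],[0,0,0]],[[0,0,0.2],[0,0,0]],[[0,0,0],[0,0,0]]]'|grep -E 'time|pos|ft'
python3 -c "
from h import *
tilt(); o=observe(); p=np.array(o['position']); print((p[0]*.9588+p[1]*.284)-.598, -p[0]*.284+p[1]*.9588+.121)"
```

```text
time_s: 12.2
position: [0.5204, -0.0038, -0.0023]
ft_force: [-0.0, 0.1, 0.2]
[0.007, 0.007, 0.007, 0.007, 0.007, 0.007, 0.007, 0.007]
scene conf 0.66 n 1112 a [-0.076 -0.042 -0.008] b [-0.078  0.017] z [0.003 0.007 0.011] slope_a 51.1 bgr [51. 71. 98.]
-0.0999328514244116 -0.03056164504724007
```

```bash
python3 -m pendant '[[[-0.15,0,0],[0,0,0]],[[-0.15,0,0],[0,0,0]],[[-0.1,0,0.01],[0,0,0]],[[-0.05,0,0],[0,0,0]],[[-0.05,0,0],[0,0,0]],[[0,0,0],[0,0,0]]]'|grep -E 'time|pos|ft'
```

```text
time_s: 13.05
position: [0.5364, 0.0011, -0.0028]
ft_force: [-15.2, -8.5, 9.9]
```

```bash
python3 -m pendant '[[[0,0,-0.11],[0,0,0]],[[-0.01,0,-0.12],[0,0,0]],[[-0.02,0,-0.12],[0,0,0]],[[-0.02,0,-0.12],[0,0,0]],[[-0.03,0,-0.11],[0,0,0]],[[-0.04,0,-0.11],[0,0,0]],[[0,0,0],[0,0,0]]]'|grep -E 'time|pos|ft'
python3 -c "
from h import *
tilt()"
```

```text
time_s: 13.92
position: [0.5404, 0.0024, 0.0244]
ft_force: [-15.1, -9.4, 6.4]
[0.032, 0.029, 0.025, 0.021, 0.018, 0.014, 0.01]
scene conf 0.88 n 1173 a [-0.063 -0.033 -0.003] b [-0.078  0.019] z [0.008 0.021 0.034] slope_a 44.1 bgr [49. 68. 95.]
```

```bash
python3 -m pendant '[[[-0.055,0,-0.14],[0,0,0]],[[-0.065,0,-0.13],[0,0,0]],[[-0.075,0,-0.115],[0,0,0]],[[-0.075,0,-0.105],[0,0,0]],[[0,0,0],[0,0,0]]]'|grep -E 'time|pos|ft'
python3 -c "
from h import *
tilt()"
```

```text
time_s: 14.65
position: [0.5521, 0.0059, 0.0449]
ft_force: [-13.9, -4.9, 11.5]
[0.052, 0.047, 0.037, 0.029, 0.02, 0.012]
scene conf 0.88 n 1078 a [-0.051 -0.028 -0.004] b [-0.077  0.017] z [0.009 0.032 0.054] slope_a 55.5 bgr [44. 61. 84.]
```

```bash
python3 -m pendant '[[[-0.087,0,-0.1],[0,0,0]],[[-0.095,0,-0.09],[0,0,0]],[[-0.105,0,-0.082],[0,0,0]],[[-0.108,0,-0.074],[0,0,0]],[[0,0,0],[0,0,0]]]'|grep -E 'time|pos|ft'
python3 -c "
from h import *
tilt()"
```

```text
time_s: 15.38
position: [0.5692, 0.0109, 0.0594]
ft_force: [-7.2, -0.5, 11.9]
[0.064, 0.051, 0.033, 0.017]
scene conf 0.88 n 886 a [-0.034 -0.019 -0.004] b [-0.077  0.018] z [0.012 0.04  0.067] slope_a 62.0 bgr [37. 50. 68.]
```

```bash
python3 -m pendant '[[[-0.117,0,-0.066],[0,0,0]],[[-0.123,0,-0.05],[0,0,0]],[[-0.14,0,-0.042],[0,0,0]],[[-0.15,0,-0.03],[0,0,0]],[[0,0,0],[0,0,0]]]'|grep -E 'time|pos|ft'
python3 -c "
from h import *
tilt()
d=get_image('scene');cv2.imwrite('pics/s5.png',cv2.resize(d['img'][110:290,170:390],None,fx=3,fy=3,interpolation=cv2.INTER_CUBIC))"
```

```text
time_s: 16.1
position: [0.5909, 0.0171, 0.067]
ft_force: [-2.1, 1.0, 9.0]
[0.07, 0.044]
scene conf 0.93 n 591 a [-0.014 -0.006 -0.001] b [-0.078  0.017] z [0.016 0.049 0.073] slope_a 64.1 bgr [30. 40. 53.]
```

View pics/s5.png

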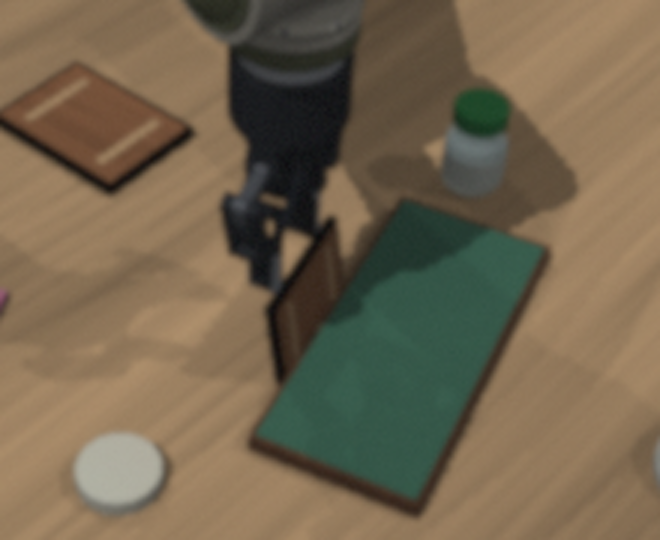

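The panel stands about 77° up against the board's edge, at (300,300). Going on over the top.

```bash
python3 -m pendant '[[[-0.14,0,-0.022],[0,0,0]],[[-0.14,0,-0.012],[0,0,0]],[[-0.14,0,0],[0,0,0]],[[-0.14,0,0],[0,0,0]],[[-0.15,0,0],[0,0,0]],[[-0.2,0,0],[0,0,0]],[[0,0,0],[0,0,0]]]'|grep -E 'time|pos|ft'
python3 -c "
from h import *
tilt()
d=get_image('scene');cv2.imwrite('pics/s6.png',cv2.resize(d['img'][110:290,170:390],None,fx=3,fy=3,interpolation=cv2.INTER_CUBIC))"
```

```text
time_s: 17.12
position: [0.6253, 0.0273, 0.067]
ft_force: [-0.2, 0.2, -0.1]
[0.021, 0.021, 0.021, 0.021, 0.021, 0.021, 0.021, 0.021]
scene conf 0.96 n 1019 a [-0.021  0.017  0.046] b [-0.078  0.017] z [0.018 0.021 0.024] slope_a 49.0 bgr [65. 65. 59.]
```

View pics/s6.png

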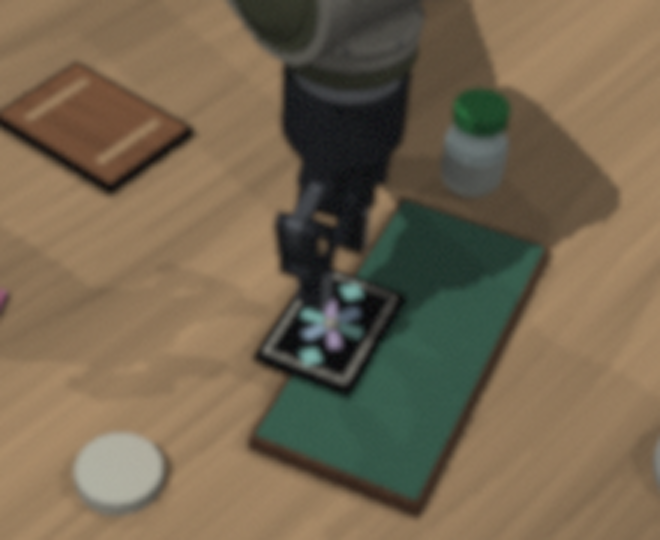

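It has tipped over: pearl side up at (330,325), overhanging the front edge by about 22 mm. I'll back off, come down behind it and push it about 46 mm further on.

```bash
python3 -m pendant '[[[0.5,0,-0.1],[0,0,0]],[[0.5,0,0],[0,0,0]],[[0.5,0,0.1],[0,0,0]],[[0,0,0.5],[0,0,0]],[[0,0,0.5],[0,0,0]],[[0,0,0.32],[0,0,0]],[[0,0,0],[0,0,0]]]'|grep -E 'time|pos|ft'
python3 -m pendant '[[[-0.2,0,0],[0,0,0]],[[-0.2,0,0],[0,0,0]],[[-0.2,0,0],[0,0,0]],[[-0.2,0,0],[0,0,0]],[[-0.2,0,0],[0,0,0]],[[-0.2,0,0],[0,0,0]],[[0,0,0],[0,0,0]]]'|grep -E 'time|pos|ft'
python3 -c "
from h import *
tilt(); o=observe(); p=np.array(o['position']); print((p[0]*.9588+p[1]*.284)-.598)"
```

```text
time_s: 18.15
position: [0.567, 0.0102, 0.0139]
ft_force: [-0.6, -0.6, 0.4]
time_s: 19.02
position: [0.614, 0.0239, 0.0143]
ft_force: [0.4, -0.0, -0.2]
[0.021, 0.021, 0.021, 0.021, 0.021, 0.021, 0.021, 0.021]
scene conf 0.62 n 1276 a [0.012 0.047 0.082] b [-0.077  0.019] z [0.017 0.021 0.024] slope_a 39.4 bgr [61. 61. 55.]
-0.0031856121476242505
```

```bash
python3 -m pendant '[[[-0.15,0,0],[0,0,0]],[[-0.17,0,0],[0,0,0]],[[0,0,0],[0,0,0]],[[0.4,0,0],[0,0,0]],[[0.6,0,-0.5],[0,0,0]],[[0.8,0,-1],[0,0,0]],[[1,0,-1],[0,0,0]],[[1,0,-0.5],[0,0,0]]]'|grep -E 'time|pos|ft'
python3 -m pendant '[[[1,0,0],[0,0,0]],[[1,0,0],[0,0,0]],[[0,0,0],[0,0,0]]]'|grep -E 'time|pos|ft'
python3 -c "
from h import *
tilt(); tilt('top')
for q in('glue_jar','shell_blank','brooch'): print(q,[(np.round(x['point'],3).tolist(),round(x['conf'],2)) for x in landmark_of('scene',q)])
d=get_image('top');cv2.imwrite('pics/t7.png',cv2.resize(d['img'][90:260,160:350],None,fx=3,fy=3,interpolation=cv2.INTER_CUBIC))"
```

```text
time_s: 20.12
position: [0.4793, -0.0162, 0.1364]
ft_force: [0.6, 1.0, -0.7]
time_s: 20.5
position: [0.4014, -0.0387, 0.1348]
ft_force: [0.4, -0.8, -0.2]
[0.021, 0.021, 0.021, 0.021, 0.021, 0.021, 0.021, 0.021]
scene conf 0.75 n 1244 a [0.027 0.061 0.093] b [-0.078  0.019] z [0.018 0.021 0.025] slope_a 54.9 bgr [64. 63. 58.]
[0.023, 0.023, 0.023, 0.023, 0.023, 0.023, 0.023, 0.022]
top conf 0.65 n 992 a [0.025 0.058 0.091] b [-0.071  0.019] z [0.019 0.023 0.028] slope_a -43.6 bgr [49. 52. 50.]
glue_jar [([0.587, 0.241, -0.002], 0.83)]
shell_blank [([0.606, -0.151, -0.001], 0.72)]
brooch [([0.749, -0.129, 0.002], 0.81)]
```

View pics/t7.png

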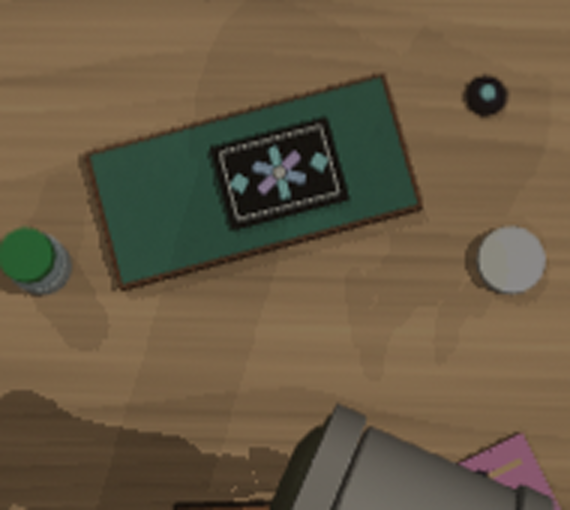

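The panel lies flat with the pearl side up at (280,172), well inside the board on all sides. The jar, shell disc and brooch have not moved, and the robot is clear.

```bash
python3 -c "
from rig import *
print(close_job())"
```

```text
the job is handed in; nothing more can be done
None
```

The panel was tipped over the board's front edge on the second try (on the first it slipped and fell back flat) and now lies flat, pearl side up and wholly on the board; the jar, shell disc and brooch are where they were, and the job is handed in.

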